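# Stage the matching jars on the show stand

## Robot

A 6-joint arm with a two-finger parallel gripper is mounted at the origin on the work surface. World frame = base frame: x ahead of the robot, y to its left, z up, the work surface at z = 0. Lengths are in m, angles in rad, forces in N, time in s.
With the tool pointing down it reaches from about 0.3 to 0.775 m from the base axis. Payload 14.6 kg.
Tool frame: the origin (TCP) lies midway between the tips of the shut fingers; the grasp point (between the pads) lies 19 mm behind it (grasp_offset is the distance from the TCP to the grasp point, in m); z points along the fingers, y is the line along which they close (so a half turn about z gives the same grasp; the last joint's range is limited). The gripper opens to 94 mm and grips with 3 to 60 N. Pads are 16 mm wide; open, the fingers measure 119 mm over their backs; the gripper's body (75 mm by 177 mm) begins 78 mm behind the grasp point.
Start: joints at [1.105, 0.3, 1.521, -0, 1.321, -0.067], TCP at [0.214, 0.507, 0.185] pointing down, gripper open.
Joint ranges: [-3.03, 3.03], [-0.79, 2.21], [0.23, 2.52], [-1.04, 4.18], [0, 3.07], [-2.55, 2.55]. Speed limits (rad/s): [2.22, 2.22, 2.57, 3.14, 3.14, 3.14].

## Interface

Orientations are given as [roll, pitch, yaw] about the fixed x, y, z axes, in that order (R = Rz(yaw) Ry(pitch) Rx(roll)).
In Python, from station import * gives the robot as it stands. The module is installed in compiled form; this text tells all that it offers.
- The arm moves only by the tool send_rows, never from a script. Its argument "rows" is a list of rows, each an object of numbers: "dx", "dy", "dz": the shift along the tool's x, y, z in mm; "roll": the turn about the tool's z in degrees; "jaw": the closure, from -1 (fully open) to 1 (shut). In form: [{"dx": .., "dy": .., "dz": .., "roll": .., "jaw": ..}, ...]. A call has 1 to 12 rows; each row shifts and turns the commanded pose from where the row before left it, along the tool's axes as they then stand; what a row does not reach is not made up. A row lasts 1/12 s, in which the tool goes at most 41.7 mm and 7.16 degrees, less where a joint would pass 70% of its speed; a pose out of reach is approached as far as the arm can. A call is refused whole if a number of a shift passes 41.7 or a number of a turn 7.16, either way. A call with a gripper value outside its range is refused whole. The fingers move at their own pace and stop on an object; "force" is the grip in N (left out, the last holds). Time passes only in rows, so rows that do not move let the fingers close. It gives the time, the measured TCP pose, the force, the opening and the grip force at its end, in the units of the state.
- get_obs(): the state, without advancing time (a new reading comes with each control period).
- camera(name): name is "scene" or "top" or "wrist"; returns a dict with "frame" (480x640x3 uint8, red, green, blue), "z_map" (480x640 float32, m along the optical axis (not along the pixel's ray), 0 where there is no reading), "camera_matrix" (3x3 intrinsics, pixels), "rvec" (rotation vector, rad) and "tvec" (3), from world to camera coordinates, as OpenCV has them. Camera axes: x right, y down, z forward; pixel columns grow to the right and rows downward; lengths in m; the calibration is good to about 2 mm. A picture is of the moment at which its call begins.
- hand_in(): hands the job in; it is judged then, once.
The state is a dict: "time_s": time; "qpos": joint angles; "joint_vel": joint speeds; "tau": joint torques, N m; "ee_pos": TCP position; "eef_rot": TCP orientation; "force": force on the tool from outside, world axes, zero at the start; "moment": the same for the moment, N m; "grip_width": finger opening in m; "grip_force": force on a finger pad.
Only numpy, scipy, OpenCV 4.12 (cv2) and the standard library are available. Lean on these libraries where they do the work, as an engineer would, in place of code of your own. Each camera call takes 0.05 s, during which the arm holds its last target. There are 200 camera calls.

## Task

The preserves class at the village show asks for two matching jars of each kind, and the first jar of each pair already stands on the back step of the wooden show stand. Move the four jars from the front row of the plywood crate to the empty front row of the stand, in the same order as the row behind, so that each jar stands upright in the middle of the bay straight in front of its match (same lid colour). Set the glass jars down gently without dropping them, and do not shift the jars already on the back step.

Things in the scene. Friction and masses are not known exactly. Their poses are not given: they have to be found in the camera images.
- jar_red: The jar to move with dark red jam, bright red lid: round jar 50 mm in diameter and 74 mm tall (lid 48 mm across from 58 mm up, white label band with a stripe), about 0.2 kg, loose. It starts upright in one of the four front bays (those nearest the robot) of the crate. Origin: centre of its underside, z up; it is round, so its yaw means nothing.
- jar_yellow: The jar to move with yellow lemon curd, yellow lid: round jar 50 mm in diameter and 74 mm tall (lid 48 mm across from 58 mm up, white label band with a stripe), about 0.2 kg, loose. It starts upright in one of the four front bays (those nearest the robot) of the crate. Origin: centre of its underside, z up; it is round, so its yaw means nothing.
- jar_green: The jar to move with green mint jelly, green lid: round jar 50 mm in diameter and 74 mm tall (lid 48 mm across from 58 mm up, white label band with a stripe), about 0.2 kg, loose. It starts upright in one of the four front bays (those nearest the robot) of the crate. Origin: centre of its underside, z up; it is round, so its yaw means nothing.
- jar_black: The jar to move with very dark purple blackcurrant jam, black lid: round jar 50 mm in diameter and 74 mm tall (lid 48 mm across from 58 mm up, white label band with a stripe), about 0.2 kg, loose. It starts upright in one of the four front bays (those nearest the robot) of the crate. Origin: centre of its underside, z up; it is round, so its yaw means nothing.
- twin_red: The matching jar (dark red jam, bright red lid) already standing upright on the back step of the show stand: round jar 50 mm in diameter and 74 mm tall (lid 48 mm across from 58 mm up, white label band with a stripe), about 0.2 kg, loose. Origin: centre of its underside, z up; its yaw means nothing. Its free front bay is straight in front, 92 mm off along the stand's -x.
- twin_yellow: The matching jar (yellow lemon curd, yellow lid) already standing upright on the back step of the show stand: round jar 50 mm in diameter and 74 mm tall (lid 48 mm across from 58 mm up, white label band with a stripe), about 0.2 kg, loose. Origin: centre of its underside, z up; its yaw means nothing. Its free front bay is straight in front, 92 mm off along the stand's -x.
- twin_green: The matching jar (green mint jelly, green lid) already standing upright on the back step of the show stand: round jar 50 mm in diameter and 74 mm tall (lid 48 mm across from 58 mm up, white label band with a stripe), about 0.2 kg, loose. Origin: centre of its underside, z up; its yaw means nothing. Its free front bay is straight in front, 92 mm off along the stand's -x.
- twin_black: The matching jar (very dark purple blackcurrant jam, black lid) already standing upright on the back step of the show stand: round jar 50 mm in diameter and 74 mm tall (lid 48 mm across from 58 mm up, white label band with a stripe), about 0.2 kg, loose. Origin: centre of its underside, z up; its yaw means nothing. Its free front bay is straight in front, 92 mm off along the stand's -x.
- stand: Fixed pine stand, two steps, 196 deep (x), 338 mm long (y). Origin: centre of underside, on the table; x points to the back step, away from the robot; y along the rows. Front step (empty): tread 30 mm up, 4 bays centred at x -45, y -120, -40, 40, 120 mm, each 83 deep, 74 wide inside, rimmed by battens 8 mm high. Back step: tread 55 mm up, bays at x +47 mm, same y, one twin jar in each.
- crate: Fixed plywood crate, 190 deep (x), 370 mm long (y), 2 rows of 4 bays. Origin: centre of underside, on the table; x points away from the robot; y along the rows. Floor 8 mm thick; front bays centred at x -45, y -120, -40, 40, 120 mm; walls reach 30 mm above the table, the ends (y +-182) 62 mm. Back bays (x +45) hold a blue pot and a carton under 65 mm tall, which stay.

How it is judged:
By the outcome, as a careful person would: the job done as asked, in the order asked, and still so for the second after the job is handed in, with the robot touching nothing.
It also fails if it takes over 112 s, if anything falls off the work surface, if the arm or the gripper's body presses on something with over 40 N, if the wrist force passes 120 N, or if a joint passes its speed limit or range.

## Working session

There is one attempt and no reset: what is moved stays moved. The work goes in short steps, Python scripts to look and compute and a tool call to move; the robot and the scene stay as the last step left them, time stands still between calls to the robot, and variables do not carry over. Pictures are saved under pics/ and viewed, at most 14 in all, crops included, and the job is handed in when it is done.

Besides the shell and the picture viewer there is one more tool, called in YAML: its name, and indented under it one key for each argument. send_rows: Moves the arm, as the interface text tells. Its arguments: {"type":"object","properties":{"rows":{"type":"array"},"force":{"type":"number"}},"required":["rows"]}

```bash
mkdir -p pics
python3 - <<'E'
from station import *
import cv2,numpy as np
print(get_obs())
for n in("scene","top"):
    c=camera(n); cv2.imwrite(f"pics/{n}0.png",c["frame"][:,:,::-1]); np.savez(f"{n}0.npz",**c)
    print(n,c["camera_matrix"].tolist(),c["rvec"],c["tvec"])
E
```

```text
{'time_s': 0.0, 'qpos': array([ 1.10539522e+00,  3.00475408e-01,  1.52161418e+00,  1.52408911e-05,
        1.32067616e+00, -6.66168257e-02]), 'joint_vel': array([ 0.00067933, -0.00058072,  0.00105018,  0.00054803,  0.00053353,
        0.00090766]), 'tau': array([ 7.22408895e-04, -5.31803513e+01, -3.52744102e+01,  7.08603440e-02,
        2.43866531e-02, -4.72552301e-05]), 'ee_pos': array([0.21343873, 0.50657648, 0.18406998]), 'eef_rot': array([-3.14042315e+00, -9.28190294e-05,  2.74280454e+00]), 'force': array([ 0.23979804,  0.13810562, -0.00372374]), 'moment': array([ 0.02891953, -0.11579855, -0.02470199]), 'grip_force': 0.0, 'grip_width': 0.09420932629880303}
scene [[488.3007693017819, 0.0, 327.53850538944226], [0.0, 488.3007693017819, 237.55189621947517], [0.0, 0.0, 1.0]] [ 1.53760044  2.08279987 -0.81041727] [ 0.16399605 -0.35976358  1.38565095]
top [[495.55974853701673, 0.0, 313.00618859705986], [0.0, 495.55974853701673, 238.52538481544545], [0.0, 0.0, 1.0]] [ 2.12688864 -2.14136448  0.20765996] [-0.00237068  0.56223592  1.1494379 ]
```

View pics/top0.png

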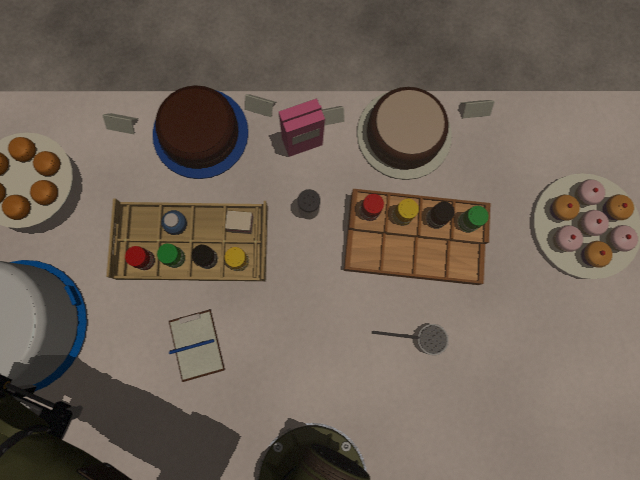

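View pics/scene0.png

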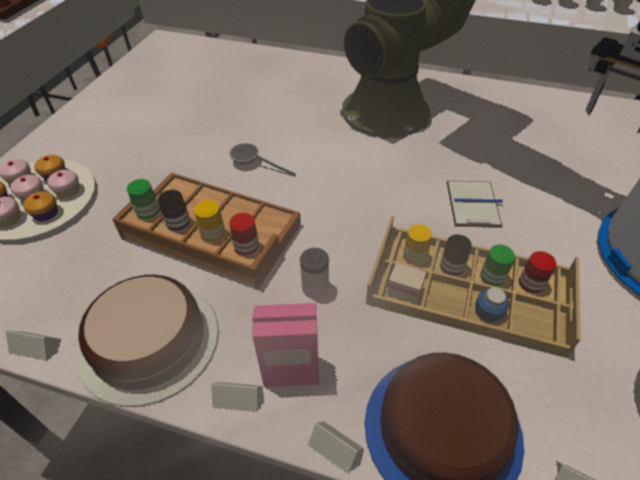

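Top view: crate jars from left are red (137,257), green (170,255), black (204,257) and yellow (235,257). Stand twins are red (372,206), yellow (407,209), black (442,213) and green (475,216), with the front row empty. The scene view agrees. Next I'll measure positions.

```bash
cat > h.py <<'E'
import cv2,numpy as np
def cloud(c):
    K=c["camera_matrix"];R=cv2.Rodrigues(c["rvec"])[0];z=c["z_map"]
    v,u=np.indices(z.shape);p=np.stack([(u-K[0,2])/K[0,0]*z,(v-K[1,2])/K[1,1]*z,z],-1)
    P=(p-np.ravel(c["tvec"]))@R; P[z==0]=np.nan; return P
def masks(f):
    h,s,v=cv2.split(cv2.cvtColor(f,cv2.COLOR_RGB2HSV))
    return dict(red=((h<6)|(h>173))&(s>180)&(v>90),yellow=(h>20)&(h<33)&(s>170)&(v>110),green=(h>45)&(h<80)&(s>130)&(v>50),black=(v<60)&(s<140))
def lids(P,m,box,zr):
    # box x0,x1,y0,y1 ; top-of-lid points
    q=m&(P[...,0]>box[0])&(P[...,0]<box[1])&(P[...,1]>box[2])&(P[...,1]<box[3])&(P[...,2]>zr[0])&(P[...,2]<zr[1])
    return P[q]
def circ(p):
    p=p.astype(np.float32); z=np.median(p[:,2]); p=p[abs(p[:,2]-z)<.004]
    (x,y),r=cv2.minEnclosingCircle(p[:,:2]); return np.round([x,y,*p[:,:2].mean(0),r,z,len(p)],4)
E
python3 - <<'E'
from h import *
P={}
for n in("top","scene"):
    c=np.load(n+"0.npz");P[n]=cloud(c);f=c["frame"]
    m=masks(f)
    if n=="top":
        for u,v in((137,257),(235,257),(372,206),(475,216),(308,204),(205,125),(408,125),(300,125),(20,320),(196,345),(173,220),(238,220),(115,240),(290,430),(430,338)): print((u,v),P[n][v,u].round(3))
        a=P[n][257,137];b=P[n][216,475]
    for lab,box in(("crate",(a[0]-.05,a[0]+.04,a[1]-.32,a[1]+.06)),("stand",(b[0]-.04,b[0]+.06,b[1]-.06,b[1]+.32))):
        for k in m:
            p=lids(P[n],m[k],box,(.07,.1) if lab=="crate" else(.115,.145))
            print(n,lab,k,circ(p) if len(p)>5 else len(p))
E
```

```text
(137, 257) [0.515 0.404 0.083]
(235, 257) [0.514 0.177 0.082]
(372, 206) [ 0.624 -0.141  0.127]
(475, 216) [ 0.599 -0.377  0.128]
(308, 204) [0.637 0.006 0.093]
(205, 125) [0.84  0.257 0.083]
(408, 125) [ 0.839 -0.242  0.084]
(300, 125) [0.803 0.023 0.169]
(20, 320) [0.37  0.606 0.179]
(196, 345) [0.311 0.276 0.013]
(173, 220) [0.607 0.33  0.064]
(238, 220) [0.608 0.175 0.057]
(115, 240) [0.565 0.479 0.028]
(290, 430) [0.113 0.051 0.001]
(430, 338) [ 0.323 -0.284  0.029]Traceback (most recent call last):
  File "<stdin>", line 12, in <module>
  File "h.py", line 15, in circ
    (x,y),r=cv2.minEnclosingCircle(p[:,:2]); return np.round([x,y,*p[:,:2].mean(0),r,z,len(p)],4)
            ~~~~~~~~~~~~~~~~~~~~~~^^^^^^^^^
cv2.error: OpenCV(4.12.0) /io/opencv/modules/imgproc/src/shapedescr.cpp:201: error: (-215:Assertion failed) count >= 0 && (depth == CV_32F || depth == CV_32S) in function 'minEnclosingCircle'
```

```bash
sed -i 's/minEnclosingCircle(p\[:,:2\])/minEnclosingCircle(np.ascontiguousarray(p[:,:2]))/' h.py
cat > m.py <<'E'
from h import *
P={}
for n in("top","scene"):
    c=np.load(n+"0.npz");P[n]=cloud(c);m=masks(c["frame"])
    a=P["top"][257,137];b=P["top"][216,475]
    for lab,box in(("crate",(a[0]-.05,a[0]+.04,a[1]-.32,a[1]+.06)),("stand",(b[0]-.04,b[0]+.06,b[1]-.06,b[1]+.32))):
        for k in m:
            p=lids(P[n],m[k],box,(.07,.1) if lab=="crate" else(.115,.145))
            print(n,lab,k,circ(p) if len(p)>5 else len(p))
    Q=P[n]
    s=(Q[...,0]>.4)&(Q[...,0]<.72)&(Q[...,1]<-.06)&(Q[...,1]>-.45)
    for lo,hi in((.02,.075),(.034,.046),(.058,.07)):
        p=Q[s&(Q[...,2]>lo)&(Q[...,2]<hi)]
        r=cv2.minAreaRect(np.ascontiguousarray(p[:,:2]*1000,np.float32)); print(n,lo,len(p),np.round(r[0],1),np.round(r[1],1),round(r[2],2))
    p=Q[s&(Q[...,2]>.024)&(Q[...,2]<.036)];print("tread z",np.median(p[:,2]))
E
python3 m.py
```

```text
top crate red [5.186e-01 4.101e-01 5.183e-01 4.097e-01 2.340e-02 8.240e-02 2.710e+02]
top crate yellow [5.151e-01 1.778e-01 5.150e-01 1.778e-01 2.340e-02 8.240e-02 2.800e+02]
top crate green [5.238e-01 3.347e-01 5.237e-01 3.346e-01 2.370e-02 8.220e-02 2.940e+02]
top crate black [5.131e-01 2.845e-01 5.201e-01 2.565e-01 5.430e-02 8.200e-02 3.140e+02]
top stand red [ 6.299e-01 -1.449e-01  6.296e-01 -1.440e-01  2.330e-02  1.291e-01
  2.840e+02]
top stand yellow [ 6.171e-01 -2.231e-01  6.177e-01 -2.237e-01  2.370e-02  1.289e-01
  3.070e+02]
top stand green [ 6.000e-01 -3.828e-01  6.000e-01 -3.824e-01  2.320e-02  1.291e-01
  2.840e+02]
top stand black [ 5.967e-01 -3.307e-01  6.094e-01 -3.067e-01  5.090e-02  1.283e-01
  2.880e+02]
top 0.02 9471 [ 568.4 -262.3] [339.8 197.6] 83.58
top 0.034 1301 [ 566.3 -261.7] [339.1 193.5] 83.48
top 0.058 1375 [ 617.  -267.8] [339.7  99.7] 83.64
tread z 0.03008444162782943
scene crate red [5.211e-01 4.085e-01 5.228e-01 4.092e-01 2.330e-02 8.060e-02 3.480e+02]
scene crate yellow [5.174e-01 1.777e-01 5.185e-01 1.775e-01 2.320e-02 8.070e-02 3.040e+02]
scene crate green [5.267e-01 3.351e-01 5.276e-01 3.358e-01 2.210e-02 8.070e-02 3.020e+02]
scene crate black [5.205e-01 2.539e-01 5.125e-01 2.527e-01 2.030e-02 8.070e-02 2.100e+01]
scene stand red [ 6.319e-01 -1.436e-01  6.328e-01 -1.437e-01  2.290e-02  1.281e-01
  3.220e+02]
scene stand yellow [ 6.189e-01 -2.238e-01  6.209e-01 -2.227e-01  2.530e-02  1.281e-01
  3.290e+02]
scene stand green [ 6.018e-01 -3.818e-01  6.044e-01 -3.816e-01  2.370e-02  1.281e-01
  2.550e+02]
scene stand black [ 6.145e-01 -3.055e-01  6.158e-01 -3.040e-01  2.290e-02  1.276e-01
  2.990e+02]
scene 0.02 8345 [ 569.3 -261.6] [341.5 200.4] 83.65
scene 0.034 1414 [ 569.1 -261.7] [340.5 200. ] 83.65
scene 0.058 1551 [ 618.2 -267. ] [341.6 100.8] 83.85
tread z 0.02932890006465242
```

send_rows:
  rows:
    - {"dx":0,"dy":0,"dz":-30,"roll":0,"jaw":-0.53}
    - {"dx":0,"dy":0,"dz":-25,"roll":0,"jaw":-0.53}
    - {"dx":0,"dy":0,"dz":0,"roll":6.7,"jaw":-0.53}
    - {"dx":0,"dy":0,"dz":0,"roll":6.7,"jaw":-0.53}
    - {"dx":0,"dy":0,"dz":0,"roll":6.7,"jaw":-0.53}
    - {"dx":0,"dy":0,"dz":0,"roll":6.7,"jaw":-0.53}
    - {"dx":0,"dy":0,"dz":0,"roll":6.7,"jaw":-0.53}
    - {"dx":0,"dy":0,"dz":0,"roll":6.7,"jaw":-0.53}
    - {"dx":0,"dy":0,"dz":0,"roll":6.7,"jaw":-0.53}
    - {"dx":0,"dy":0,"dz":0,"roll":6.7,"jaw":-0.53}
    - {"dx":0,"dy":0,"dz":0,"roll":6.7,"jaw":-0.53}
    - {"dx":0,"dy":0,"dz":0,"roll":6.7,"jaw":-0.53}
  force: 15

```text
time_s: 1.1
ee_pos: [0.2135, 0.5067, 0.2393]
eef_rot: [-3.141, 0.001, 1.568]
force: [-0.3, 0.2, -0.1]
grip_width: 0.0721
grip_force: 0.0
```

send_rows:
  rows:
    - {"dx":-9.7,"dy":30.6,"dz":0,"roll":0,"jaw":-0.53}
    - {"dx":-9.7,"dy":30.6,"dz":0,"roll":0,"jaw":-0.53}
    - {"dx":-9.7,"dy":30.6,"dz":0,"roll":0,"jaw":-0.53}
    - {"dx":-9.7,"dy":30.6,"dz":0,"roll":0,"jaw":-0.53}
    - {"dx":-9.7,"dy":30.6,"dz":0,"roll":0,"jaw":-0.53}
    - {"dx":-9.7,"dy":30.6,"dz":0,"roll":0,"jaw":-0.53}
    - {"dx":-9.7,"dy":30.6,"dz":0,"roll":0,"jaw":-0.53}
    - {"dx":-9.7,"dy":30.6,"dz":0,"roll":0,"jaw":-0.53}
    - {"dx":-9.7,"dy":30.6,"dz":0,"roll":0,"jaw":-0.53}
    - {"dx":-9.7,"dy":30.6,"dz":0,"roll":0,"jaw":-0.53}
    - {"dx":0,"dy":0,"dz":0,"roll":0,"jaw":-0.53}

```text
time_s: 2.02
ee_pos: [0.5239, 0.4079, 0.238]
eef_rot: [-3.141, 0.002, 1.569]
force: [0.1, 0.4, -0.9]
grip_width: 0.0721
grip_force: 0.0
```

```bash
cat > w.py <<'E'
import sys
from station import *
from h import *
c=camera("wrist");cv2.imwrite("pics/"+sys.argv[1]+".png",c["frame"][:,:,::-1]);np.savez(sys.argv[1]+".npz",**c)
P=cloud(c);m=masks(c["frame"]);print(get_obs()["ee_pos"].round(4))
for zr in((.073,.09),(.096,.112),(.12,.137)):
    for k in m:
        q=(m[k]&(P[...,2]>zr[0])&(P[...,2]<zr[1])).astype(np.uint8)
        n,l,s,_=cv2.connectedComponentsWithStats(q)
        for i in range(1,n):
            if s[i,4]>400: print(zr,k,circ(P[l==i]),s[i,:2])
E
python3 w.py w1
```

```text
[0.5217 0.4091 0.2381]
(0.073, 0.09) red [5.188e-01 4.124e-01 5.195e-01 4.123e-01 2.340e-02 8.150e-02 1.795e+03] [284 190]
(0.073, 0.09) yellow [5.152e-01 1.784e-01 5.151e-01 1.718e-01 2.300e-02 8.140e-02 6.760e+02] [285 429]
(0.073, 0.09) green [5.241e-01 3.380e-01 5.243e-01 3.395e-01 2.410e-02 8.140e-02 1.749e+03] [291 265]
(0.073, 0.09) black [5.214e-01 2.576e-01 5.212e-01 2.594e-01 2.420e-02 8.130e-02 1.532e+03] [289 341]
```

View pics/w1.png

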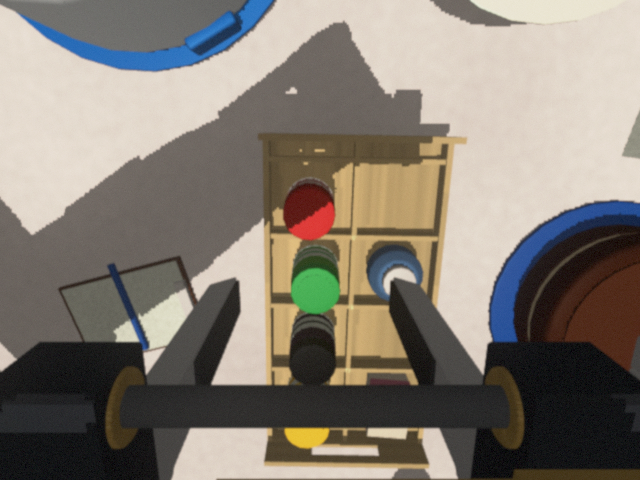

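Wrist view: red lid at (309,211) and green at (316,287), with free space for both fingers in front of and behind the jars. All three views agree to within 3 mm, so I'll descend on red.

send_rows:
  rows:
    - {"dx":1.5,"dy":-2,"dz":26,"roll":0,"jaw":-0.53}
    - {"dx":0,"dy":0,"dz":28,"roll":0,"jaw":-0.53}
    - {"dx":0,"dy":0,"dz":28,"roll":0,"jaw":-0.53}
    - {"dx":0,"dy":0,"dz":28,"roll":0,"jaw":-0.53}
    - {"dx":0,"dy":0,"dz":28,"roll":0,"jaw":-0.53}
    - {"dx":0,"dy":0,"dz":26,"roll":0,"jaw":-0.53}
    - {"dx":0,"dy":0,"dz":18,"roll":0,"jaw":-0.53}
    - {"dx":0,"dy":0,"dz":12,"roll":0,"jaw":-0.53}
    - {"dx":0,"dy":0,"dz":8,"roll":0,"jaw":-0.53}
    - {"dx":0,"dy":0,"dz":0,"roll":0,"jaw":-0.53}

```text
time_s: 2.9
ee_pos: [0.517, 0.4121, 0.0365]
eef_rot: [-3.14, 0.001, 1.574]
force: [-0.4, -0.1, -0.3]
grip_width: 0.0717
grip_force: 0.0
```

send_rows:
  rows:
    - {"dx":0,"dy":0,"dz":0,"roll":0,"jaw":0.1}
    - {"dx":0,"dy":0,"dz":0,"roll":0,"jaw":0.1}
    - {"dx":0,"dy":0,"dz":0,"roll":0,"jaw":0.1}
    - {"dx":0,"dy":0,"dz":0,"roll":0,"jaw":0.1}
    - {"dx":0,"dy":0,"dz":0,"roll":0,"jaw":0.1}
    - {"dx":0,"dy":0,"dz":0,"roll":0,"jaw":0.1}
  force: 15

```text
time_s: 3.4
ee_pos: [0.5185, 0.4124, 0.0387]
eef_rot: [3.14, -0.001, 1.573]
force: [2.0, -0.6, 6.3]
grip_width: 0.0479
grip_force: 38.0
```

send_rows:
  rows:
    - {"dx":0,"dy":0,"dz":0,"roll":0,"jaw":0.1}
    - {"dx":0,"dy":0,"dz":0,"roll":0,"jaw":0.1}
  force: 15

```text
time_s: 3.57
ee_pos: [0.5184, 0.4124, 0.0387]
eef_rot: [3.14, -0.001, 1.573]
force: [1.2, -0.1, 5.8]
grip_width: 0.0474
grip_force: 38.0
```

```bash
python3 -c "
from station import *
o=get_obs()
for k in o: print(k,o[k])"
```

```text
time_s 3.5667
qpos [ 6.16770957e-01  6.85892826e-01  1.30362446e+00 -1.24491767e-04
  1.15013285e+00  6.14263676e-01]
joint_vel [-7.78441076e-04 -1.40162215e-04 -4.97620378e-04  1.54340906e-04
 -4.30002210e-05 -4.64846345e-04]
tau [ 5.69121838e-01 -6.68786716e+01 -3.00005078e+01  2.60820547e-01
  1.05625684e-01  2.18303595e-02]
ee_pos [0.51842762 0.4124148  0.0387177 ]
eef_rot [ 3.13993968e+00 -1.02663639e-03  1.57335518e+00]
force [ 1.21877702 -0.06204044  5.79317736]
moment [-0.13607434 -0.07147003 -0.02877188]
grip_force 38.007690757513046
grip_width 0.04737541583665065
```

send_rows:
  rows:
    - {"dx":0,"dy":0,"dz":-6,"roll":0,"jaw":0.1}
    - {"dx":0,"dy":0,"dz":-12,"roll":0,"jaw":0.1}
    - {"dx":0,"dy":0,"dz":-6,"roll":0,"jaw":0.1}
    - {"dx":0,"dy":0,"dz":0,"roll":0,"jaw":0.1}
    - {"dx":0,"dy":0,"dz":0,"roll":0,"jaw":0.1}

```text
time_s: 3.98
ee_pos: [0.5179, 0.4123, 0.0622]
eef_rot: [3.141, -0.0, 1.573]
force: [0.1, -0.0, -1.3]
grip_width: 0.0478
grip_force: 37.5
```

```bash
python3 w.py w2 | grep -v stand
python3 - <<'E'
from station import *
import cv2
c=camera("scene");cv2.imwrite("pics/s2.png",cv2.resize(c["frame"][150:350,380:640,::-1],None,fx=2.5,fy=2.5))
E
```

```text
[0.5177 0.4121 0.0616]
(0.073, 0.09) green [5.243e-01 3.363e-01 5.242e-01 3.281e-01 2.290e-02 8.140e-02 2.186e+03] [283 429]
(0.096, 0.112) red [5.182e-01 4.124e-01 5.181e-01 4.136e-01 2.380e-02 1.048e-01 8.386e+03] [261 267]
```

View pics/s2.png

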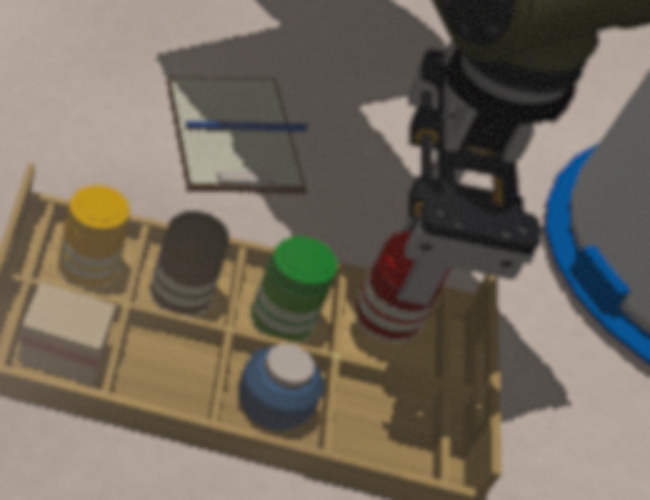

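Crop: the red jar (around (400,290) in the crop) hangs upright between the fingers. Its lid top is at 0.105 m, so it's clear of the floor. Now I'll carry it to the stand.

send_rows:
  rows:
    - {"dx":0,"dy":0,"dz":-24,"roll":0,"jaw":0.1}
    - {"dx":0,"dy":0,"dz":-30,"roll":0,"jaw":0.1}
    - {"dx":0,"dy":0,"dz":-30,"roll":0,"jaw":0.1}
    - {"dx":-12,"dy":0,"dz":-26,"roll":0,"jaw":0.1}
    - {"dx":-24,"dy":0,"dz":0,"roll":0,"jaw":0.1}
    - {"dx":-30,"dy":0,"dz":0,"roll":0,"jaw":0.1}
    - {"dx":-30,"dy":0,"dz":0,"roll":0,"jaw":0.1}
    - {"dx":-30,"dy":0,"dz":0,"roll":0,"jaw":0.1}
    - {"dx":-30,"dy":0,"dz":0,"roll":0,"jaw":0.1}
    - {"dx":-30,"dy":0,"dz":0,"roll":0,"jaw":0.1}
    - {"dx":-30,"dy":0,"dz":0,"roll":0,"jaw":0.1}
    - {"dx":-30,"dy":0,"dz":0,"roll":0,"jaw":0.1}

```text
time_s: 5.08
ee_pos: [0.518, 0.1647, 0.1713]
eef_rot: [-3.141, 0.0, 1.573]
force: [1.0, 0.8, -0.8]
grip_width: 0.0474
grip_force: 37.5
```

send_rows:
  rows:
    - {"dx":-30,"dy":3,"dz":0,"roll":0,"jaw":0.1}
    - {"dx":-30,"dy":3,"dz":0,"roll":0,"jaw":0.1}
    - {"dx":-30,"dy":3,"dz":0,"roll":0,"jaw":0.1}
    - {"dx":-30,"dy":3,"dz":0,"roll":0,"jaw":0.1}
    - {"dx":-30,"dy":3,"dz":0,"roll":0,"jaw":0.1}
    - {"dx":-30,"dy":2,"dz":0,"roll":0,"jaw":0.1}
    - {"dx":-30,"dy":2,"dz":0,"roll":0,"jaw":0.1}
    - {"dx":-30,"dy":0,"dz":0,"roll":0,"jaw":0.1}
    - {"dx":-30,"dy":0,"dz":0,"roll":0,"jaw":0.1}
    - {"dx":-20,"dy":0,"dz":0,"roll":3,"jaw":0.1}
    - {"dx":-14,"dy":0,"dz":0,"roll":3.5,"jaw":0.1}
    - {"dx":0,"dy":0,"dz":0,"roll":0,"jaw":0.1}

```text
time_s: 6.08
ee_pos: [0.5371, -0.1401, 0.1711]
eef_rot: [-3.141, 0.0, 1.454]
force: [-0.9, 0.7, -2.4]
grip_width: 0.0474
grip_force: 37.5
```

```bash
cat > go.py <<'E'
import sys,numpy as np
from station import *
o=get_obs();p=o["ee_pos"];y=o["eef_rot"][2]
t=np.array(eval(sys.argv[1]))/1000-p
print(p.round(4),np.degrees(y).round(2),o["grip_width"].round(4),"dx,dy,dz",np.round(1000*np.array([np.cos(y)*t[0]+np.sin(y)*t[1],np.sin(y)*t[0]-np.cos(y)*t[1],-t[2]]),1),"roll",(np.degrees(y)-(float(sys.argv[2]))).round(1))
E
python3 go.py 537.2,-137.7,60.5 83.6; python3 w.py w3
```

```text
[ 0.5372 -0.1386  0.1711]
(0.12, 0.137) red [ 6.299e-01 -1.427e-01  6.294e-01 -1.417e-01  2.400e-02  1.283e-01
  4.099e+03] [423 208]
(0.12, 0.137) yellow [ 6.202e-01 -2.071e-01  6.189e-01 -2.042e-01  1.810e-02  1.280e-01
  7.160e+02] [422 326]Traceback (most recent call last):
  File "go.py", line 5, in <module>
    print(p.round(4),np.degrees(y).round(2),o["grip_width"].round(4),"dx,dy,dz",np.round(1000*np.array([np.cos(y)*t[0]+np.sin(y)*t[1],np.sin(y)*t[0]-np.cos(y)*t[1],-t[2]]),1),"roll",(np.degrees(y)-(float(sys.argv[2]))).round(1))
                                            ^^^^^^^^^^^^^^^^^^^^^
AttributeError: 'float' object has no attribute 'round'
```

View pics/w3.png

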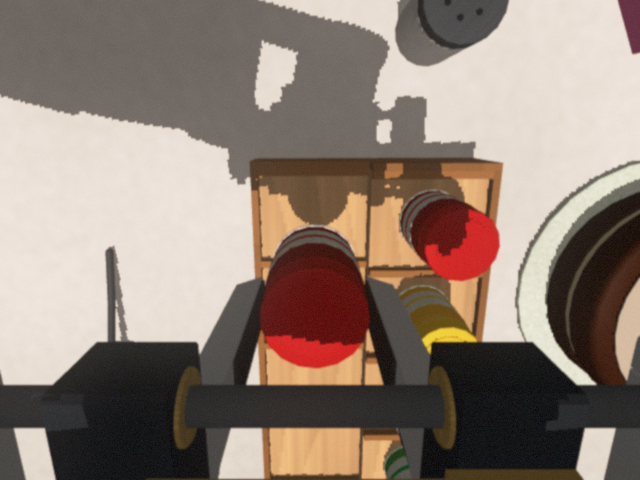

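Wrist view: the held red jar (315,300) sits over the left end front bay, and its twin is at (458,240). The stand edges run parallel to the fingers. I'll check the bay centre from this close view.

```bash
sed -i 's/o\["grip_width"\].round(4)/round(o["grip_width"],4)/' go.py
python3 go.py 537.2,-137.7,60.5 83.6
python3 - <<'E'
from h import *
P=cloud(np.load("w3.npz"))*1000
a=np.radians(-6.4);d=P[...,:2]-[568.5,-262]
X=d@[np.cos(a),np.sin(a)];Y=d@[-np.sin(a),np.cos(a)];Z=P[...,2]
for nm,q,v in(("front rim",(abs(Z-38)<3)&(Y>60)&(Y<150)&(X<-70),X),("end rim",(abs(Z-38)<3)&(X>-85)&(X<-20)&(Y>140),Y),("mid batten",(abs(Z-38)<3)&(X>-80)&(X<-15)&(abs(Y-80)<15),Y),("2nd batten",(abs(Z-38)<3)&(X>-80)&(X<-15)&(abs(Y)<15),Y),("riser top",(abs(Z-63)<3)&(abs(X)<25)&(Y>0)&(Y<150),X),("tread",(abs(Z-30)<3)&(abs(X+45)<35)&(Y>85)&(Y<155),Z),("backend",(abs(Z-63)<3)&(X>10)&(X<85)&(Y>140),Y)):
    v=v[q]; print(nm,len(v),np.percentile(v,[2,50,98]).round(1) if len(v) else "")
E
```

```text
[ 0.5372 -0.1386  0.1711] 83.56 0.0478 dx,dy,dz [ 9.000e-01 -1.000e-01  1.106e+02] roll -0.0
front rim 730 [-98.  -94.7 -85.8]
end rim 1178 [159.8 165.5 171.3]
mid batten 0 
2nd batten 0 
riser top 351 [ 0.1 10.8 24.5]
tread 4114 [27.7 29.2 30.8]
backend 1860 [148.4 166.4 269.7]
```

send_rows:
  rows:
    - {"dx":1.5,"dy":0,"dz":20,"roll":0,"jaw":0.1}
    - {"dx":0,"dy":0,"dz":26,"roll":0,"jaw":0.1}
    - {"dx":0,"dy":0,"dz":26,"roll":0,"jaw":0.1}
    - {"dx":0,"dy":0,"dz":16,"roll":0,"jaw":0.1}
    - {"dx":0,"dy":0,"dz":10,"roll":0,"jaw":0.1}
    - {"dx":0,"dy":0,"dz":5,"roll":0,"jaw":0.1}
    - {"dx":0,"dy":0,"dz":2,"roll":0,"jaw":0.1}
    - {"dx":0,"dy":0,"dz":2,"roll":0,"jaw":0.1}
    - {"dx":0,"dy":0,"dz":1,"roll":0,"jaw":0.1}
    - {"dx":0,"dy":0,"dz":1,"roll":0,"jaw":0.1}
    - {"dx":0,"dy":0,"dz":0,"roll":0,"jaw":0.1}

```text
time_s: 7.05
ee_pos: [0.5379, -0.1364, 0.0631]
eef_rot: [3.141, 0.0, 1.46]
force: [0.5, -0.4, -1.2]
grip_width: 0.0476
grip_force: 37.5
```

Not in contact yet. I'll creep down until the force rises.

send_rows:
  rows:
    - {"dx":0,"dy":0,"dz":1,"roll":0,"jaw":0.1}
    - {"dx":0,"dy":0,"dz":1,"roll":0,"jaw":0.1}
    - {"dx":0,"dy":0,"dz":0,"roll":0,"jaw":0.1}

```text
time_s: 7.3
ee_pos: [0.5378, -0.1364, 0.0607]
eef_rot: [3.141, 0.0, 1.46]
force: [1.1, 0.3, -1.4]
grip_width: 0.0477
grip_force: 37.5
```

send_rows:
  rows:
    - {"dx":0,"dy":0,"dz":0.6,"roll":0,"jaw":0.1}
    - {"dx":0,"dy":0,"dz":0,"roll":0,"jaw":0.1}

```text
time_s: 7.47
ee_pos: [0.5378, -0.1364, 0.0607]
eef_rot: [3.141, 0.0, 1.46]
force: [-3.2, -0.0, 5.6]
grip_width: 0.0475
grip_force: 38.0
```

Contact, gently. I'll release and rise.

send_rows:
  rows:
    - {"dx":0,"dy":0,"dz":0,"roll":0,"jaw":-0.2}
    - {"dx":0,"dy":0,"dz":0,"roll":0,"jaw":-0.5}
    - {"dx":0,"dy":0,"dz":0,"roll":0,"jaw":-0.5}
    - {"dx":0,"dy":0,"dz":0,"roll":0,"jaw":-0.5}
    - {"dx":0,"dy":0,"dz":-6,"roll":0,"jaw":-0.5}
    - {"dx":0,"dy":0,"dz":-15,"roll":0,"jaw":-0.5}
    - {"dx":0,"dy":0,"dz":-30,"roll":0,"jaw":-0.5}
    - {"dx":0,"dy":0,"dz":-30,"roll":0,"jaw":-0.5}
    - {"dx":0,"dy":0,"dz":-30,"roll":0,"jaw":-0.5}
    - {"dx":0,"dy":0,"dz":0,"roll":0,"jaw":-0.5}

```text
time_s: 8.3
ee_pos: [0.5397, -0.1369, 0.1774]
eef_rot: [3.133, 0.002, 1.46]
force: [0.5, -0.8, 1.7]
grip_width: 0.0705
grip_force: 0.0
```

```bash
python3 go.py 525,336.5,171 90; python3 w.py w4
cat > top.py <<'E'
from station import *
from h import *
c=camera("top");P=cloud(c);m=masks(c["frame"])
a=np.radians(-6.4)
for k in m:
    for zr in((.096,.112),(.12,.137)):
        q=(m[k]&(P[...,2]>zr[0])&(P[...,2]<zr[1])&(P[...,1]<-.08)&(P[...,1]>-.45)&(P[...,0]>.4)&(P[...,0]<.68)).astype(np.uint8)
        n,l,s,_=cv2.connectedComponentsWithStats(q)
        for i in range(1,n):
            if s[i,4]>100:
                r=circ(P[l==i]);d=r[:2]*1000-[568.5,-262];print(k,zr,r[:6],"stand",(d@[np.cos(a),np.sin(a)]).round(1),(d@[-np.sin(a),np.cos(a)]).round(1))
cv2.imwrite("pics/top_now.png",c["frame"][:,:,::-1])
E
python3 top.py
```

```text
[ 0.5397 -0.1369  0.1774] 83.65 0.0705 dx,dy,dz [468.9 -66.9   6.4] roll -6.3
[ 0.5389 -0.1367  0.1743]
(0.096, 0.112) red [ 5.377e-01 -1.363e-01  5.372e-01 -1.371e-01  2.390e-02  1.035e-01
  2.956e+03] [279 218]
(0.12, 0.137) red [ 6.300e-01 -1.423e-01  6.309e-01 -1.449e-01  2.390e-02  1.283e-01
  3.073e+03] [416 213]
(0.12, 0.137) black [ 6.097e-01 -3.045e-01  6.057e-01 -3.029e-01  2.420e-02  1.282e-01
  1.562e+03] [399 429]
green (0.12, 0.137) [ 0.6001 -0.383   0.6001 -0.3828  0.0232  0.1292] stand 44.9 -116.7
black (0.12, 0.137) [ 0.611  -0.3075  0.6084 -0.3102  0.0239  0.129 ] stand 47.3 -40.5
```

Red stands well: it's at (537.7,-136.3), upright, and its twin hasn't moved. Next is green.

send_rows:
  rows:
    - {"dx":36,"dy":-5.2,"dz":0,"roll":0,"jaw":-0.53}
    - {"dx":36,"dy":-5.2,"dz":0,"roll":0,"jaw":-0.53}
    - {"dx":36,"dy":-5.2,"dz":0,"roll":0,"jaw":-0.53}
    - {"dx":36,"dy":-5.2,"dz":0,"roll":0,"jaw":-0.53}
    - {"dx":36,"dy":-5.2,"dz":0,"roll":0,"jaw":-0.53}
    - {"dx":36,"dy":-5.2,"dz":0,"roll":0,"jaw":-0.53}
    - {"dx":36,"dy":-5.2,"dz":0,"roll":0,"jaw":-0.53}
    - {"dx":36,"dy":-5.2,"dz":0,"roll":0,"jaw":-0.53}
    - {"dx":36,"dy":-5.2,"dz":0,"roll":0,"jaw":-0.53}
    - {"dx":36,"dy":-5.2,"dz":0,"roll":0,"jaw":-0.53}
    - {"dx":36,"dy":-5.2,"dz":0,"roll":0,"jaw":-0.53}
    - {"dx":36,"dy":-5.2,"dz":0,"roll":0,"jaw":-0.53}

```text
time_s: 9.4
ee_pos: [0.5225, 0.3015, 0.1695]
eef_rot: [-3.14, 0.001, 1.46]
force: [1.0, -0.9, 0.7]
grip_width: 0.0718
grip_force: 0.0
```

send_rows:
  rows:
    - {"dx":37,"dy":-4.5,"dz":0,"roll":0,"jaw":-0.53}
    - {"dx":0,"dy":0,"dz":0,"roll":-6.3,"jaw":-0.53}
    - {"dx":0,"dy":0,"dz":0,"roll":0,"jaw":-0.53}
    - {"dx":0,"dy":0,"dz":0,"roll":0,"jaw":-0.53}

```text
time_s: 9.73
ee_pos: [0.5226, 0.3368, 0.1696]
eef_rot: [-3.14, 0.001, 1.568]
force: [-0.0, 0.1, 0.3]
grip_width: 0.072
grip_force: 0.0
```

```bash
python3 go.py 525,336.5,36.5 90
```

```text
[0.5226 0.3368 0.1696] 89.84 0.072 dx,dy,dz [ -0.3   2.4 133.1] roll -0.2
```

send_rows:
  rows:
    - {"dx":0,"dy":2.4,"dz":20,"roll":0,"jaw":-0.53}
    - {"dx":0,"dy":0,"dz":28,"roll":0,"jaw":-0.53}
    - {"dx":0,"dy":0,"dz":28,"roll":0,"jaw":-0.53}
    - {"dx":0,"dy":0,"dz":25,"roll":0,"jaw":-0.53}
    - {"dx":0,"dy":0,"dz":18,"roll":0,"jaw":-0.53}
    - {"dx":0,"dy":0,"dz":10,"roll":0,"jaw":-0.53}
    - {"dx":0,"dy":0,"dz":4,"roll":0,"jaw":-0.53}
    - {"dx":0,"dy":0,"dz":0,"roll":0,"jaw":-0.53}

```text
time_s: 10.4
ee_pos: [0.5255, 0.3365, 0.0378]
eef_rot: [-3.141, 0.0, 1.568]
force: [-0.1, 0.6, 0.2]
grip_width: 0.0716
grip_force: 0.0
```

send_rows:
  rows:
    - {"dx":0,"dy":0,"dz":0,"roll":0,"jaw":0.1}
    - {"dx":0,"dy":0,"dz":0,"roll":0,"jaw":0.1}
    - {"dx":0,"dy":0,"dz":0,"roll":0,"jaw":0.1}
    - {"dx":0,"dy":0,"dz":0,"roll":0,"jaw":0.1}
    - {"dx":0,"dy":0,"dz":0,"roll":0,"jaw":0.1}
    - {"dx":0,"dy":0,"dz":0,"roll":0,"jaw":0.1}
    - {"dx":0,"dy":0,"dz":0,"roll":0,"jaw":0.1}

```text
time_s: 10.98
ee_pos: [0.5256, 0.3374, 0.0389]
eef_rot: [3.141, -0.0, 1.57]
force: [-3.0, -0.4, 5.3]
grip_width: 0.0475
grip_force: 33.6
```

send_rows:
  rows:
    - {"dx":0,"dy":0,"dz":-6,"roll":0,"jaw":0.1}
    - {"dx":0,"dy":0,"dz":-18,"roll":0,"jaw":0.1}
    - {"dx":0,"dy":0,"dz":-28,"roll":0,"jaw":0.1}
    - {"dx":0,"dy":0,"dz":-30,"roll":0,"jaw":0.1}
    - {"dx":0,"dy":0,"dz":-30,"roll":0,"jaw":0.1}
    - {"dx":0,"dy":0,"dz":-18,"roll":0,"jaw":0.1}
    - {"dx":0,"dy":0,"dz":0,"roll":0,"jaw":0.1}

```text
time_s: 11.57
ee_pos: [0.5268, 0.338, 0.1729]
eef_rot: [3.135, -0.003, 1.57]
force: [-0.6, -0.6, -0.9]
grip_width: 0.0473
grip_force: 33.2
```

```bash
sed -i 's/(.12,.137))/(.12,.137),(.19,.235))/' w.py; python3 go.py 511,-375.5,171 83.6;python3 w.py w5
```

```text
[0.5268 0.338  0.1729] 89.95 0.0473 dx,dy,dz [-713.5  -15.2    1.9] roll 6.3
[0.5261 0.3376 0.1699]
(0.19, 0.235) green [5.268e-01 3.387e-01 5.271e-01 3.402e-01 2.400e-02 2.152e-01 8.468e+03] [261 247]
(0.19, 0.235) black [5.024e-01 3.402e-01 5.028e-01 3.419e-01 7.900e-03 2.214e-01 1.320e+02] [247 282]
(0.19, 0.235) black [5.506e-01 3.394e-01 5.507e-01 3.413e-01 8.400e-03 2.212e-01 1.320e+02] [364 282]
```

send_rows:
  rows:
    - {"dx":-12,"dy":0,"dz":-2,"roll":0,"jaw":0.1}
    - {"dx":-24,"dy":-1,"dz":0,"roll":0,"jaw":0.1}
    - {"dx":-34,"dy":-1,"dz":0,"roll":0,"jaw":0.1}
    - {"dx":-34,"dy":-1,"dz":0,"roll":0,"jaw":0.1}
    - {"dx":-34,"dy":-1,"dz":0,"roll":0,"jaw":0.1}
    - {"dx":-34,"dy":-1,"dz":0,"roll":0,"jaw":0.1}
    - {"dx":-34,"dy":-1,"dz":0,"roll":0,"jaw":0.1}
    - {"dx":-34,"dy":-1,"dz":0,"roll":0,"jaw":0.1}
    - {"dx":-34,"dy":-1,"dz":0,"roll":0,"jaw":0.1}
    - {"dx":-34,"dy":-1,"dz":0,"roll":0,"jaw":0.1}
    - {"dx":-34,"dy":-1,"dz":0,"roll":0,"jaw":0.1}
    - {"dx":-34,"dy":-1,"dz":0,"roll":0,"jaw":0.1}

```text
time_s: 12.62
ee_pos: [0.5126, -0.0409, 0.1684]
eef_rot: [-3.139, -0.0, 1.57]
force: [1.3, -0.5, -2.4]
grip_width: 0.0475
grip_force: 33.2
```

send_rows:
  rows:
    - {"dx":-34,"dy":-1,"dz":0,"roll":0,"jaw":0.1}
    - {"dx":-34,"dy":-1,"dz":0,"roll":0,"jaw":0.1}
    - {"dx":-34,"dy":-1,"dz":0,"roll":0,"jaw":0.1}
    - {"dx":-34,"dy":-1,"dz":0,"roll":0,"jaw":0.1}
    - {"dx":-34,"dy":0,"dz":0,"roll":0,"jaw":0.1}
    - {"dx":-34,"dy":0,"dz":0,"roll":0,"jaw":0.1}
    - {"dx":-34,"dy":0,"dz":0,"roll":0,"jaw":0.1}
    - {"dx":-34,"dy":0,"dz":0,"roll":0,"jaw":0.1}
    - {"dx":-34,"dy":0,"dz":0,"roll":0,"jaw":0.1}
    - {"dx":-20,"dy":0,"dz":0,"roll":3,"jaw":0.1}
    - {"dx":-11,"dy":0,"dz":0,"roll":3.3,"jaw":0.1}
    - {"dx":0,"dy":0,"dz":0,"roll":0,"jaw":0.1}

```text
time_s: 13.62
ee_pos: [0.5074, -0.3777, 0.1676]
eef_rot: [-3.138, -0.002, 1.455]
force: [0.1, -0.2, -2.9]
grip_width: 0.0475
grip_force: 33.2
```

send_rows:
  rows:
    - {"dx":0,"dy":0,"dz":0,"roll":0,"jaw":0.1}

```text
time_s: 13.7
ee_pos: [0.5082, -0.3757, 0.1683]
eef_rot: [-3.139, -0.002, 1.461]
force: [0.5, -0.2, -1.4]
grip_width: 0.0471
grip_force: 33.2
```

```bash
python3 go.py 511,-375.5,61 83.6;python3 w.py w6; python3 top.py
```

```text
[ 0.5082 -0.3757  0.1683] 83.69 0.0471 dx,dy,dz [  0.5   2.8 107.3] roll 0.1
[ 0.5086 -0.3751  0.1688]
(0.096, 0.112) black [ 6.057e-01 -3.033e-01  5.918e-01 -3.019e-01  2.370e-02  1.050e-01
  3.920e+02] [422  84]
(0.12, 0.137) yellow [ 6.144e-01 -2.404e-01  6.139e-01 -2.429e-01  1.380e-02  1.274e-01
  4.400e+02] [454   0]
(0.12, 0.137) green [ 6.004e-01 -3.813e-01  6.000e-01 -3.810e-01  2.370e-02  1.283e-01
  4.087e+03] [422 215]
(0.12, 0.137) black [ 6.103e-01 -3.046e-01  6.099e-01 -3.039e-01  2.390e-02  1.283e-01
  5.285e+03] [434  82]
(0.19, 0.235) green [ 5.086e-01 -3.746e-01  5.091e-01 -3.737e-01  2.370e-02  2.107e-01
  8.153e+03] [261 252]
(0.19, 0.235) black [ 4.847e-01 -3.699e-01  4.851e-01 -3.684e-01  7.100e-03  2.200e-01
  1.310e+02] [246 282]
(0.19, 0.235) black [ 5.322e-01 -3.758e-01  5.326e-01 -3.741e-01  7.800e-03  2.193e-01
  1.320e+02] [364 282]
red (0.096, 0.112) [ 0.5371 -0.1384  0.537  -0.1381  0.0237  0.1042] stand -45.0 119.3
red (0.12, 0.137) [ 0.6291 -0.1443  0.6295 -0.1441  0.0231  0.1291] stand 47.1 123.7
yellow (0.12, 0.137) [ 0.6172 -0.2241  0.6177 -0.2234  0.0243  0.1289] stand 44.2 43.1
green (0.12, 0.137) [ 0.6003 -0.3831  0.6017 -0.3861  0.0234  0.1292] stand 45.1 -116.8
black (0.12, 0.137) [ 0.6108 -0.3065  0.6097 -0.3055  0.0244  0.1289] stand 47.0 -39.5
```

View pics/top_now.png

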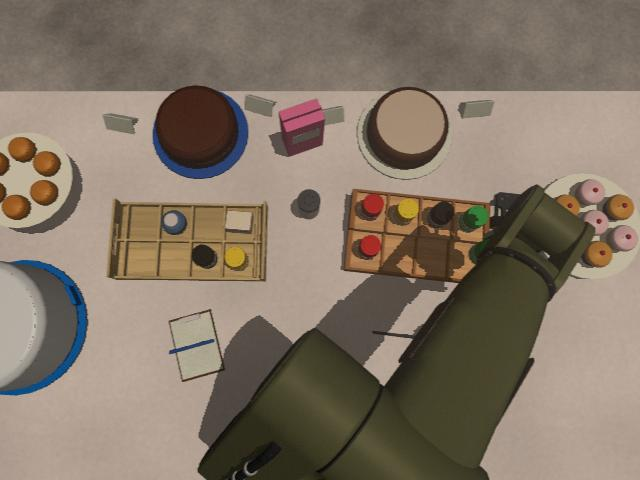

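Top view: red stands in its bay at (370,246), the arm holds green over the right end bay near (478,255), and the twins haven't moved. I'll lower green.

send_rows:
  rows:
    - {"dx":0.5,"dy":2.6,"dz":20,"roll":0,"jaw":0.1}
    - {"dx":0,"dy":0,"dz":26,"roll":0,"jaw":0.1}
    - {"dx":0,"dy":0,"dz":26,"roll":0,"jaw":0.1}
    - {"dx":0,"dy":0,"dz":16,"roll":0,"jaw":0.1}
    - {"dx":0,"dy":0,"dz":9,"roll":0,"jaw":0.1}
    - {"dx":0,"dy":0,"dz":4,"roll":0,"jaw":0.1}
    - {"dx":0,"dy":0,"dz":2,"roll":0,"jaw":0.1}
    - {"dx":0,"dy":0,"dz":1,"roll":0,"jaw":0.1}
    - {"dx":0,"dy":0,"dz":1,"roll":0,"jaw":0.1}
    - {"dx":0,"dy":0,"dz":0,"roll":0,"jaw":0.1}

```text
time_s: 14.63
ee_pos: [0.5122, -0.3757, 0.0658]
eef_rot: [3.141, 0.001, 1.46]
force: [-0.4, 0.4, -1.4]
grip_width: 0.0474
grip_force: 33.2
```

send_rows:
  rows:
    - {"dx":0,"dy":0,"dz":0.7,"roll":0,"jaw":0.1}
    - {"dx":0,"dy":0,"dz":0,"roll":0,"jaw":0.1}

```text
time_s: 14.8
ee_pos: [0.512, -0.3757, 0.0647]
eef_rot: [3.141, 0.0, 1.46]
force: [0.5, 0.3, -2.1]
grip_width: 0.0474
grip_force: 33.2
```

send_rows:
  rows:
    - {"dx":0,"dy":0,"dz":1,"roll":0,"jaw":0.1}
    - {"dx":0,"dy":0,"dz":1,"roll":0,"jaw":0.1}
    - {"dx":0,"dy":0,"dz":0.7,"roll":0,"jaw":0.1}
    - {"dx":0,"dy":0,"dz":0,"roll":0,"jaw":0.1}

```text
time_s: 15.13
ee_pos: [0.5118, -0.3755, 0.0614]
eef_rot: [-3.141, -0.0, 1.46]
force: [0.5, -0.1, -1.8]
grip_width: 0.0474
grip_force: 33.2
```

send_rows:
  rows:
    - {"dx":0,"dy":0,"dz":0.7,"roll":0,"jaw":0.1}
    - {"dx":0,"dy":0,"dz":0,"roll":0,"jaw":0.1}
    - {"dx":0,"dy":0,"dz":0,"roll":0,"jaw":0.1}

```text
time_s: 15.38
ee_pos: [0.5119, -0.3756, 0.061]
eef_rot: [3.142, 0.0, 1.46]
force: [0.6, -0.4, -1.6]
grip_width: 0.0475
grip_force: 33.2
```

send_rows:
  rows:
    - {"dx":0,"dy":0,"dz":0.7,"roll":0,"jaw":0.1}
    - {"dx":0,"dy":0,"dz":0,"roll":0,"jaw":0.1}
    - {"dx":0,"dy":0,"dz":0,"roll":0,"jaw":0.1}

```text
time_s: 15.63
ee_pos: [0.512, -0.3757, 0.061]
eef_rot: [3.141, 0.0, 1.46]
force: [-2.2, 1.4, 6.1]
grip_width: 0.0475
grip_force: 33.6
```

send_rows:
  rows:
    - {"dx":0,"dy":0,"dz":0,"roll":0,"jaw":-0.2}
    - {"dx":0,"dy":0,"dz":0,"roll":0,"jaw":-0.5}
    - {"dx":0,"dy":0,"dz":0,"roll":0,"jaw":-0.5}
    - {"dx":0,"dy":0,"dz":0,"roll":0,"jaw":-0.5}
    - {"dx":0,"dy":0,"dz":-6,"roll":0,"jaw":-0.5}
    - {"dx":0,"dy":0,"dz":-15,"roll":0,"jaw":-0.5}
    - {"dx":0,"dy":0,"dz":-30,"roll":0,"jaw":-0.5}
    - {"dx":0,"dy":0,"dz":-30,"roll":0,"jaw":-0.5}
    - {"dx":0,"dy":0,"dz":-30,"roll":0,"jaw":-0.5}
    - {"dx":0,"dy":0,"dz":0,"roll":0,"jaw":-0.5}

```text
time_s: 16.47
ee_pos: [0.5135, -0.3768, 0.1783]
eef_rot: [3.134, 0.005, 1.46]
force: [-0.3, 0.6, 0.6]
grip_width: 0.0704
grip_force: 0.0
```

```bash
python3 go.py 521,256.5,171 90; python3 w.py w7
```

```text
[ 0.5135 -0.3768  0.1783] 83.65 0.0704 dx,dy,dz [630.3 -62.6   7.3] roll -6.3
[ 0.5129 -0.3763  0.175 ]
(0.096, 0.112) green [ 5.117e-01 -3.744e-01  5.119e-01 -3.741e-01  2.360e-02  1.034e-01
  3.065e+03] [280 208]
(0.12, 0.137) yellow [ 6.154e-01 -2.392e-01  6.151e-01 -2.418e-01  1.530e-02  1.279e-01
  5.290e+02] [442   0]
(0.12, 0.137) green [ 6.004e-01 -3.812e-01  5.999e-01 -3.809e-01  2.400e-02  1.283e-01
  3.838e+03] [409 210]
(0.12, 0.137) black [ 6.106e-01 -3.050e-01  6.104e-01 -3.037e-01  2.400e-02  1.283e-01
  4.715e+03] [420  82]
(0.19, 0.235) black [ 5.493e-01 -3.782e-01  5.489e-01 -3.769e-01  7.600e-03  2.207e-01
  1.660e+02] [389 281]
(0.19, 0.235) black [ 4.777e-01 -3.702e-01  4.785e-01 -3.689e-01  7.700e-03  2.206e-01
  1.550e+02] [220 282]
```

send_rows:
  rows:
    - {"dx":36,"dy":-3.6,"dz":0,"roll":0,"jaw":-0.53}
    - {"dx":36,"dy":-3.6,"dz":0,"roll":0,"jaw":-0.53}
    - {"dx":36,"dy":-3.6,"dz":0,"roll":0,"jaw":-0.53}
    - {"dx":36,"dy":-3.6,"dz":0,"roll":0,"jaw":-0.53}
    - {"dx":36,"dy":-3.6,"dz":0,"roll":0,"jaw":-0.53}
    - {"dx":36,"dy":-3.6,"dz":0,"roll":0,"jaw":-0.53}
    - {"dx":36,"dy":-3.6,"dz":0,"roll":0,"jaw":-0.53}
    - {"dx":36,"dy":-3.6,"dz":0,"roll":0,"jaw":-0.53}
    - {"dx":36,"dy":-3.6,"dz":0,"roll":0,"jaw":-0.53}
    - {"dx":36,"dy":-3.6,"dz":0,"roll":0,"jaw":-0.53}
    - {"dx":36,"dy":-3.6,"dz":0,"roll":0,"jaw":-0.53}
    - {"dx":36,"dy":-3.6,"dz":0,"roll":0,"jaw":-0.53}

```text
time_s: 17.52
ee_pos: [0.516, 0.0603, 0.1704]
eef_rot: [-3.14, 0.0, 1.46]
force: [0.1, -0.5, 0.0]
grip_width: 0.0719
grip_force: 0.0
```

send_rows:
  rows:
    - {"dx":36,"dy":-3.6,"dz":0,"roll":0,"jaw":-0.53}
    - {"dx":36,"dy":-3.6,"dz":0,"roll":0,"jaw":-0.53}
    - {"dx":36,"dy":-3.6,"dz":0,"roll":0,"jaw":-0.53}
    - {"dx":36,"dy":-3.6,"dz":0,"roll":0,"jaw":-0.53}
    - {"dx":36,"dy":-3.6,"dz":0,"roll":0,"jaw":-0.53}
    - {"dx":18,"dy":-2,"dz":0,"roll":0,"jaw":-0.53}
    - {"dx":0,"dy":0,"dz":0,"roll":-6.3,"jaw":-0.53}
    - {"dx":0,"dy":0,"dz":0,"roll":0,"jaw":-0.53}
    - {"dx":0,"dy":0,"dz":0,"roll":0,"jaw":-0.53}

```text
time_s: 18.27
ee_pos: [0.5184, 0.2573, 0.1704]
eef_rot: [-3.14, 0.001, 1.568]
force: [-0.4, -0.7, -0.1]
grip_width: 0.0717
grip_force: 0.0
```

```bash
python3 go.py 521,256.5,36.5 90; python3 w.py w8
```

```text
[0.5184 0.2573 0.1704] 89.82 0.0717 dx,dy,dz [ -0.8   2.6 133.9] roll -0.2
[0.5186 0.257  0.1707]
(0.073, 0.09) yellow [5.149e-01 1.803e-01 5.152e-01 1.814e-01 2.430e-02 8.130e-02 2.540e+03] [282 304]
(0.073, 0.09) black [5.210e-01 2.582e-01 5.223e-01 2.597e-01 2.340e-02 8.140e-02 2.441e+03] [288 206]
(0.19, 0.235) black [5.548e-01 2.595e-01 5.548e-01 2.608e-01 7.800e-03 2.171e-01 1.740e+02] [389 281]
(0.19, 0.235) black [4.825e-01 2.600e-01 4.826e-01 2.611e-01 7.600e-03 2.187e-01 1.790e+02] [213 282]
```

send_rows:
  rows:
    - {"dx":0,"dy":2.5,"dz":20,"roll":0,"jaw":-0.53}
    - {"dx":0,"dy":0,"dz":28,"roll":0,"jaw":-0.53}
    - {"dx":0,"dy":0,"dz":28,"roll":0,"jaw":-0.53}
    - {"dx":0,"dy":0,"dz":25,"roll":0,"jaw":-0.53}
    - {"dx":0,"dy":0,"dz":18,"roll":0,"jaw":-0.53}
    - {"dx":0,"dy":0,"dz":10,"roll":0,"jaw":-0.53}
    - {"dx":0,"dy":0,"dz":5,"roll":0,"jaw":-0.53}
    - {"dx":0,"dy":0,"dz":0,"roll":0,"jaw":-0.53}

```text
time_s: 18.98
ee_pos: [0.5212, 0.2571, 0.0368]
eef_rot: [-3.141, 0.0, 1.568]
force: [-0.4, -0.2, 0.2]
grip_width: 0.072
grip_force: 0.0
```

send_rows:
  rows:
    - {"dx":0,"dy":0,"dz":0,"roll":0,"jaw":0.1}
    - {"dx":0,"dy":0,"dz":0,"roll":0,"jaw":0.1}
    - {"dx":0,"dy":0,"dz":0,"roll":0,"jaw":0.1}
    - {"dx":0,"dy":0,"dz":0,"roll":0,"jaw":0.1}
    - {"dx":0,"dy":0,"dz":0,"roll":0,"jaw":0.1}
    - {"dx":0,"dy":0,"dz":0,"roll":0,"jaw":0.1}
    - {"dx":0,"dy":0,"dz":0,"roll":0,"jaw":0.1}

```text
time_s: 19.57
ee_pos: [0.5215, 0.2578, 0.038]
eef_rot: [3.141, -0.0, 1.57]
force: [-2.6, -0.0, 7.2]
grip_width: 0.0487
grip_force: 15.0
```

send_rows:
  rows:
    - {"dx":0,"dy":0,"dz":-6,"roll":0,"jaw":0.1}
    - {"dx":0,"dy":0,"dz":-18,"roll":0,"jaw":0.1}
    - {"dx":0,"dy":0,"dz":-28,"roll":0,"jaw":0.1}
    - {"dx":0,"dy":0,"dz":-30,"roll":0,"jaw":0.1}
    - {"dx":0,"dy":0,"dz":-30,"roll":0,"jaw":0.1}
    - {"dx":0,"dy":0,"dz":-20,"roll":0,"jaw":0.1}
    - {"dx":0,"dy":0,"dz":0,"roll":0,"jaw":0.1}
    - {"dx":0,"dy":0,"dz":0,"roll":0,"jaw":0.1}

```text
time_s: 20.23
ee_pos: [0.5214, 0.2576, 0.1694]
eef_rot: [3.141, -0.0, 1.57]
force: [-0.5, -0.4, -2.6]
grip_width: 0.048
grip_force: 15.0
```

```bash
python3 go.py 519.8,-296,171 83.6; python3 w.py w9
```

```text
[0.5214 0.2576 0.1694] 89.95 0.048 dx,dy,dz [-553.6   -1.1   -1.6] roll 6.4
[0.5208 0.2574 0.1681]
(0.19, 0.235) black [5.215e-01 2.603e-01 5.213e-01 2.591e-01 2.660e-02 2.126e-01 8.420e+03] [245 251]
```

send_rows:
  rows:
    - {"dx":-12,"dy":0,"dz":-3,"roll":0,"jaw":0.1}
    - {"dx":-24,"dy":0,"dz":0,"roll":0,"jaw":0.1}
    - {"dx":-30,"dy":0,"dz":0,"roll":0,"jaw":0.1}
    - {"dx":-30,"dy":0,"dz":0,"roll":0,"jaw":0.1}
    - {"dx":-30,"dy":0,"dz":0,"roll":0,"jaw":0.1}
    - {"dx":-30,"dy":0,"dz":0,"roll":0,"jaw":0.1}
    - {"dx":-30,"dy":0,"dz":0,"roll":0,"jaw":0.1}
    - {"dx":-30,"dy":0,"dz":0,"roll":0,"jaw":0.1}
    - {"dx":-30,"dy":0,"dz":0,"roll":0,"jaw":0.1}
    - {"dx":-30,"dy":0,"dz":0,"roll":0,"jaw":0.1}
    - {"dx":-30,"dy":0,"dz":0,"roll":0,"jaw":0.1}
    - {"dx":-30,"dy":0,"dz":0,"roll":0,"jaw":0.1}

```text
time_s: 21.28
ee_pos: [0.5198, -0.0804, 0.171]
eef_rot: [-3.139, -0.0, 1.57]
force: [0.3, 0.5, -2.3]
grip_width: 0.0483
grip_force: 15.0
```

send_rows:
  rows:
    - {"dx":-30,"dy":0,"dz":0,"roll":0,"jaw":0.1}
    - {"dx":-30,"dy":0,"dz":0,"roll":0,"jaw":0.1}
    - {"dx":-30,"dy":0,"dz":0,"roll":0,"jaw":0.1}
    - {"dx":-30,"dy":0,"dz":0,"roll":0,"jaw":0.1}
    - {"dx":-30,"dy":0,"dz":0,"roll":0,"jaw":0.1}
    - {"dx":-30,"dy":0,"dz":0,"roll":0,"jaw":0.1}
    - {"dx":-22,"dy":0,"dz":0,"roll":3,"jaw":0.1}
    - {"dx":-13,"dy":0,"dz":0,"roll":3.3,"jaw":0.1}
    - {"dx":0,"dy":0,"dz":0,"roll":0,"jaw":0.1}
    - {"dx":0,"dy":0,"dz":0,"roll":0,"jaw":0.1}

```text
time_s: 22.12
ee_pos: [0.5191, -0.2938, 0.1708]
eef_rot: [-3.139, -0.001, 1.46]
force: [-0.0, 0.9, -2.6]
grip_width: 0.0483
grip_force: 15.0
```

```bash
python3 go.py 519.8,-296,61 83.6; python3 w.py w10
```

```text
[ 0.5191 -0.2938  0.1708] 83.65 0.0483 dx,dy,dz [ -2.1   0.9 109.8] roll 0.0
[ 0.5195 -0.2931  0.1712]
(0.096, 0.112) red [ 5.368e-01 -1.420e-01  5.361e-01 -1.491e-01  2.250e-02  1.034e-01
  1.959e+03] [279   0]
(0.096, 0.112) green [ 6.037e-01 -3.645e-01  6.012e-01 -3.597e-01  1.660e-02  1.043e-01
  2.950e+02] [415 315]
(0.096, 0.112) black [ 6.065e-01 -3.004e-01  5.981e-01 -2.903e-01  2.330e-02  1.050e-01
  4.600e+02] [411 213]
(0.12, 0.137) red [ 6.272e-01 -1.585e-01  6.263e-01 -1.619e-01  1.710e-02  1.277e-01
  8.180e+02] [450   0]
(0.12, 0.137) yellow [ 6.180e-01 -2.217e-01  6.173e-01 -2.209e-01  2.400e-02  1.283e-01
  5.337e+03] [426  80]
(0.12, 0.137) black [ 6.107e-01 -3.046e-01  6.100e-01 -3.034e-01  2.380e-02  1.282e-01
  3.991e+03] [420 221]
(0.19, 0.235) black [ 5.196e-01 -2.908e-01  5.189e-01 -2.924e-01  2.640e-02  2.140e-01
  8.416e+03] [246 250]
```

View pics/w10.png

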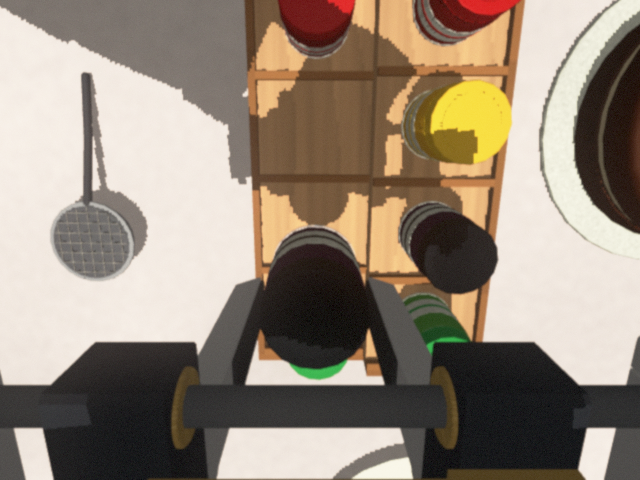

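Wrist view: the held black jar (315,300) is over the bay in front of the black twin (448,250). Green is next to it, at (318,368), and the yellow bay (310,130) is free. I'll lower black.

send_rows:
  rows:
    - {"dx":-2.5,"dy":0.6,"dz":20,"roll":0,"jaw":0.1}
    - {"dx":0,"dy":0,"dz":26,"roll":0,"jaw":0.1}
    - {"dx":0,"dy":0,"dz":26,"roll":0,"jaw":0.1}
    - {"dx":0,"dy":0,"dz":16,"roll":0,"jaw":0.1}
    - {"dx":0,"dy":0,"dz":9,"roll":0,"jaw":0.1}
    - {"dx":0,"dy":0,"dz":5,"roll":0,"jaw":0.1}
    - {"dx":0,"dy":0,"dz":3,"roll":0,"jaw":0.1}
    - {"dx":0,"dy":0,"dz":2,"roll":0,"jaw":0.1}
    - {"dx":0,"dy":0,"dz":1,"roll":0,"jaw":0.1}
    - {"dx":0,"dy":0,"dz":1,"roll":0,"jaw":0.1}
    - {"dx":0,"dy":0,"dz":0,"roll":0,"jaw":0.1}
    - {"dx":0,"dy":0,"dz":0,"roll":0,"jaw":0.1}

```text
time_s: 23.17
ee_pos: [0.5206, -0.2961, 0.0637]
eef_rot: [3.141, 0.0, 1.46]
force: [-0.5, 0.8, -2.0]
grip_width: 0.0483
grip_force: 15.0
```

send_rows:
  rows:
    - {"dx":0,"dy":0,"dz":0.7,"roll":0,"jaw":0.1}
    - {"dx":0,"dy":0,"dz":0,"roll":0,"jaw":0.1}

```text
time_s: 23.33
ee_pos: [0.5205, -0.296, 0.0626]
eef_rot: [3.141, 0.0, 1.46]
force: [-0.4, -0.1, -2.5]
grip_width: 0.0484
grip_force: 15.0
```

send_rows:
  rows:
    - {"dx":0,"dy":0,"dz":1,"roll":0,"jaw":0.1}
    - {"dx":0,"dy":0,"dz":0.8,"roll":0,"jaw":0.1}
    - {"dx":0,"dy":0,"dz":0,"roll":0,"jaw":0.1}
    - {"dx":0,"dy":0,"dz":0,"roll":0,"jaw":0.1}

```text
time_s: 23.67
ee_pos: [0.5204, -0.2959, 0.0607]
eef_rot: [-3.141, -0.0, 1.46]
force: [0.7, 0.1, -0.9]
grip_width: 0.048
grip_force: 15.0
```

send_rows:
  rows:
    - {"dx":0,"dy":0,"dz":0.6,"roll":0,"jaw":0.1}
    - {"dx":0,"dy":0,"dz":0,"roll":0,"jaw":0.1}
    - {"dx":0,"dy":0,"dz":0,"roll":0,"jaw":0.1}

```text
time_s: 23.92
ee_pos: [0.5205, -0.296, 0.0602]
eef_rot: [3.142, 0.0, 1.46]
force: [-0.0, -0.8, -1.9]
grip_width: 0.0482
grip_force: 15.0
```

send_rows:
  rows:
    - {"dx":0,"dy":0,"dz":0.6,"roll":0,"jaw":0.1}
    - {"dx":0,"dy":0,"dz":0,"roll":0,"jaw":0.1}
    - {"dx":0,"dy":0,"dz":0,"roll":0,"jaw":0.1}

```text
time_s: 24.17
ee_pos: [0.5205, -0.2961, 0.06]
eef_rot: [3.141, 0.0, 1.46]
force: [-2.6, 1.6, 5.6]
grip_width: 0.0486
grip_force: 15.0
```

send_rows:
  rows:
    - {"dx":0,"dy":0,"dz":0,"roll":0,"jaw":-0.2}
    - {"dx":0,"dy":0,"dz":0,"roll":0,"jaw":-0.5}
    - {"dx":0,"dy":0,"dz":0,"roll":0,"jaw":-0.5}
    - {"dx":0,"dy":0,"dz":0,"roll":0,"jaw":-0.5}
    - {"dx":0,"dy":0,"dz":-6,"roll":0,"jaw":-0.5}
    - {"dx":0,"dy":0,"dz":-15,"roll":0,"jaw":-0.5}
    - {"dx":0,"dy":0,"dz":-30,"roll":0,"jaw":-0.5}
    - {"dx":0,"dy":0,"dz":-30,"roll":0,"jaw":-0.5}
    - {"dx":0,"dy":0,"dz":-28,"roll":0,"jaw":-0.5}
    - {"dx":0,"dy":0,"dz":0,"roll":0,"jaw":-0.5}

```text
time_s: 25.0
ee_pos: [0.5222, -0.2971, 0.175]
eef_rot: [3.134, 0.004, 1.46]
force: [0.3, 0.2, 0.1]
grip_width: 0.0705
grip_force: 0.0
```

```bash
python3 go.py 515.5,178.5,171 90; python3 w.py w11|grep black
```

```text
[ 0.5222 -0.2971  0.175 ] 83.65 0.0705 dx,dy,dz [471.9 -59.3   4. ] roll -6.3
(0.096, 0.112) black [ 6.073e-01 -3.007e-01  5.982e-01 -2.901e-01  2.340e-02  1.050e-01
(0.096, 0.112) black [ 5.204e-01 -2.957e-01  5.211e-01 -2.955e-01  2.360e-02  1.034e-01
(0.12, 0.137) black [ 6.108e-01 -3.047e-01  6.101e-01 -3.036e-01  2.410e-02  1.283e-01
(0.19, 0.235) black [ 4.866e-01 -2.904e-01  4.872e-01 -2.891e-01  7.400e-03  2.198e-01
(0.19, 0.235) black [ 5.576e-01 -2.993e-01  5.574e-01 -2.977e-01  8.700e-03  2.195e-01
```

Black is placed at (520.4,-295.7) and upright. Yellow is last.

send_rows:
  rows:
    - {"dx":36,"dy":-4.5,"dz":0,"roll":0,"jaw":-0.53}
    - {"dx":36,"dy":-4.5,"dz":0,"roll":0,"jaw":-0.53}
    - {"dx":36,"dy":-4.5,"dz":0,"roll":0,"jaw":-0.53}
    - {"dx":36,"dy":-4.5,"dz":0,"roll":0,"jaw":-0.53}
    - {"dx":36,"dy":-4.5,"dz":0,"roll":0,"jaw":-0.53}
    - {"dx":36,"dy":-4.5,"dz":0,"roll":0,"jaw":-0.53}
    - {"dx":36,"dy":-4.5,"dz":0,"roll":0,"jaw":-0.53}
    - {"dx":36,"dy":-4.5,"dz":0,"roll":0,"jaw":-0.53}
    - {"dx":36,"dy":-4.5,"dz":0,"roll":0,"jaw":-0.53}
    - {"dx":36,"dy":-4.5,"dz":0,"roll":0,"jaw":-0.53}
    - {"dx":36,"dy":-4.5,"dz":0,"roll":0,"jaw":-0.53}
    - {"dx":36,"dy":-4.5,"dz":0,"roll":0,"jaw":-0.53}

```text
time_s: 26.05
ee_pos: [0.5138, 0.1411, 0.1678]
eef_rot: [-3.141, 0.0, 1.46]
force: [0.6, -0.3, 0.8]
grip_width: 0.0722
grip_force: 0.0
```

send_rows:
  rows:
    - {"dx":39,"dy":-4.5,"dz":0,"roll":0,"jaw":-0.53}
    - {"dx":0,"dy":0,"dz":0,"roll":-6.3,"jaw":-0.53}
    - {"dx":0,"dy":0,"dz":0,"roll":0,"jaw":-0.53}
    - {"dx":0,"dy":0,"dz":0,"roll":0,"jaw":-0.53}

```text
time_s: 26.38
ee_pos: [0.514, 0.1784, 0.1678]
eef_rot: [-3.14, 0.001, 1.568]
force: [-0.8, -0.3, -0.3]
grip_width: 0.0717
grip_force: 0.0
```

```bash
python3 go.py 515.5,178.5,37 90; python3 w.py w12|grep yell
```

```text
[0.514  0.1784 0.1678] 89.86 0.0717 dx,dy,dz [1.000e-01 1.500e+00 1.308e+02] roll -0.1
(0.073, 0.09) yellow [5.152e-01 1.802e-01 5.153e-01 1.790e-01 2.360e-02 8.140e-02 2.666e+03] [285 208]
```

send_rows:
  rows:
    - {"dx":0.5,"dy":1.5,"dz":20,"roll":0,"jaw":-0.53}
    - {"dx":0,"dy":0,"dz":28,"roll":0,"jaw":-0.53}
    - {"dx":0,"dy":0,"dz":28,"roll":0,"jaw":-0.53}
    - {"dx":0,"dy":0,"dz":25,"roll":0,"jaw":-0.53}
    - {"dx":0,"dy":0,"dz":16,"roll":0,"jaw":-0.53}
    - {"dx":0,"dy":0,"dz":10,"roll":0,"jaw":-0.53}
    - {"dx":0,"dy":0,"dz":4,"roll":0,"jaw":-0.53}
    - {"dx":0,"dy":0,"dz":0,"roll":0,"jaw":-0.53}

```text
time_s: 27.1
ee_pos: [0.5159, 0.1785, 0.0373]
eef_rot: [-3.141, 0.0, 1.568]
force: [-0.8, -0.4, -0.2]
grip_width: 0.072
grip_force: 0.0
```

send_rows:
  rows:
    - {"dx":0,"dy":0,"dz":0,"roll":0,"jaw":0.1}
    - {"dx":0,"dy":0,"dz":0,"roll":0,"jaw":0.1}
    - {"dx":0,"dy":0,"dz":0,"roll":0,"jaw":0.1}
    - {"dx":0,"dy":0,"dz":0,"roll":0,"jaw":0.1}
    - {"dx":0,"dy":0,"dz":0,"roll":0,"jaw":0.1}
    - {"dx":0,"dy":0,"dz":0,"roll":0,"jaw":0.1}
    - {"dx":0,"dy":0,"dz":0,"roll":0,"jaw":0.1}

```text
time_s: 27.68
ee_pos: [0.5161, 0.1792, 0.0382]
eef_rot: [3.141, -0.0, 1.57]
force: [-3.5, -0.5, 5.7]
grip_width: 0.0482
grip_force: 15.0
```

send_rows:
  rows:
    - {"dx":0,"dy":0,"dz":-6,"roll":0,"jaw":0.1}
    - {"dx":0,"dy":0,"dz":-18,"roll":0,"jaw":0.1}
    - {"dx":0,"dy":0,"dz":-28,"roll":0,"jaw":0.1}
    - {"dx":0,"dy":0,"dz":-30,"roll":0,"jaw":0.1}
    - {"dx":0,"dy":0,"dz":-30,"roll":0,"jaw":0.1}
    - {"dx":0,"dy":0,"dz":-20,"roll":0,"jaw":0.1}
    - {"dx":0,"dy":0,"dz":0,"roll":0,"jaw":0.1}
    - {"dx":0,"dy":0,"dz":0,"roll":0,"jaw":0.1}

```text
time_s: 28.35
ee_pos: [0.516, 0.1792, 0.1699]
eef_rot: [3.14, -0.0, 1.57]
force: [-0.7, -0.6, -2.4]
grip_width: 0.0481
grip_force: 15.0
```

```bash
python3 go.py 528.8,-216.8,171 83.6; python3 w.py w13
```

```text
[0.516  0.1792 0.1699] 89.95 0.0481 dx,dy,dz [-395.9   13.1   -1.1] roll 6.3
[0.5155 0.179  0.1686]
(0.19, 0.235) yellow [5.162e-01 1.806e-01 5.163e-01 1.815e-01 2.330e-02 2.131e-01 8.240e+03] [261 266]
(0.19, 0.235) black [5.404e-01 1.820e-01 5.405e-01 1.836e-01 7.500e-03 2.209e-01 1.340e+02] [365 281]
(0.19, 0.235) black [4.916e-01 1.819e-01 4.919e-01 1.839e-01 7.400e-03 2.206e-01 1.220e+02] [245 282]
```

send_rows:
  rows:
    - {"dx":-12,"dy":1,"dz":-3,"roll":0,"jaw":0.1}
    - {"dx":-24,"dy":1,"dz":0,"roll":0,"jaw":0.1}
    - {"dx":-32,"dy":1,"dz":0,"roll":0,"jaw":0.1}
    - {"dx":-32,"dy":1,"dz":0,"roll":0,"jaw":0.1}
    - {"dx":-32,"dy":1,"dz":0,"roll":0,"jaw":0.1}
    - {"dx":-32,"dy":1,"dz":0,"roll":0,"jaw":0.1}
    - {"dx":-32,"dy":1,"dz":0,"roll":0,"jaw":0.1}
    - {"dx":-32,"dy":1,"dz":0,"roll":0,"jaw":0.1}
    - {"dx":-32,"dy":1,"dz":0,"roll":0,"jaw":0.1}
    - {"dx":-32,"dy":1,"dz":0,"roll":0,"jaw":0.1}
    - {"dx":-32,"dy":1,"dz":0,"roll":0,"jaw":0.1}
    - {"dx":-32,"dy":1,"dz":0,"roll":0,"jaw":0.1}

```text
time_s: 29.4
ee_pos: [0.5265, -0.1791, 0.1712]
eef_rot: [-3.139, -0.001, 1.57]
force: [0.7, 0.9, -2.4]
grip_width: 0.0484
grip_force: 15.0
```

send_rows:
  rows:
    - {"dx":-26,"dy":1,"dz":0,"roll":0,"jaw":0.1}
    - {"dx":-14,"dy":0,"dz":0,"roll":3,"jaw":0.1}
    - {"dx":0,"dy":0,"dz":0,"roll":3.3,"jaw":0.1}
    - {"dx":0,"dy":0,"dz":0,"roll":0,"jaw":0.1}
    - {"dx":0,"dy":0,"dz":0,"roll":0,"jaw":0.1}

```text
time_s: 29.82
ee_pos: [0.5278, -0.2172, 0.1715]
eef_rot: [-3.14, -0.001, 1.461]
force: [-0.9, 0.6, -2.7]
grip_width: 0.0481
grip_force: 15.0
```

```bash
python3 go.py 528.8,-216.8,61 83.6; python3 w.py w14 | grep -v black
```

```text
[ 0.5278 -0.2172  0.1715] 83.72 0.0481 dx,dy,dz [  0.5   0.9 110.5] roll 0.1
[ 0.5281 -0.2168  0.1718]
(0.096, 0.112) red [ 5.374e-01 -1.365e-01  5.376e-01 -1.362e-01  2.340e-02  1.035e-01
  4.137e+03] [280  88]
(0.096, 0.112) green [ 5.120e-01 -3.747e-01  5.114e-01 -3.789e-01  2.310e-02  1.034e-01
  1.493e+03] [288 429]
  3.360e+02] [415 314]
(0.12, 0.137) red [ 6.297e-01 -1.425e-01  6.293e-01 -1.418e-01  2.380e-02  1.284e-01
  5.271e+03] [434  75]
(0.12, 0.137) yellow [ 6.178e-01 -2.216e-01  6.174e-01 -2.206e-01  2.400e-02  1.283e-01
  4.158e+03] [418 213]
  3.440e+02] [424 330]
(0.19, 0.235) yellow [ 5.282e-01 -2.164e-01  5.282e-01 -2.151e-01  2.410e-02  2.147e-01
  8.585e+03] [261 265]
  1.130e+02] [366 281]
  1.290e+02] [246 282]
```

send_rows:
  rows:
    - {"dx":0,"dy":0.7,"dz":20,"roll":0,"jaw":0.1}
    - {"dx":0,"dy":0,"dz":26,"roll":0,"jaw":0.1}
    - {"dx":0,"dy":0,"dz":26,"roll":0,"jaw":0.1}
    - {"dx":0,"dy":0,"dz":16,"roll":0,"jaw":0.1}
    - {"dx":0,"dy":0,"dz":9,"roll":0,"jaw":0.1}
    - {"dx":0,"dy":0,"dz":5,"roll":0,"jaw":0.1}
    - {"dx":0,"dy":0,"dz":3,"roll":0,"jaw":0.1}
    - {"dx":0,"dy":0,"dz":2,"roll":0,"jaw":0.1}
    - {"dx":0,"dy":0,"dz":1.5,"roll":0,"jaw":0.1}
    - {"dx":0,"dy":0,"dz":1,"roll":0,"jaw":0.1}
    - {"dx":0,"dy":0,"dz":0,"roll":0,"jaw":0.1}
    - {"dx":0,"dy":0,"dz":0,"roll":0,"jaw":0.1}

```text
time_s: 30.87
ee_pos: [0.5294, -0.2171, 0.0635]
eef_rot: [3.141, 0.0, 1.46]
force: [-0.2, -0.1, -2.1]
grip_width: 0.0485
grip_force: 15.0
```

send_rows:
  rows:
    - {"dx":0,"dy":0,"dz":1,"roll":0,"jaw":0.1}
    - {"dx":0,"dy":0,"dz":0,"roll":0,"jaw":0.1}
    - {"dx":0,"dy":0,"dz":0,"roll":0,"jaw":0.1}

```text
time_s: 31.12
ee_pos: [0.5293, -0.217, 0.0621]
eef_rot: [3.142, 0.0, 1.46]
force: [-0.2, 0.2, -1.6]
grip_width: 0.0481
grip_force: 15.0
```

send_rows:
  rows:
    - {"dx":0,"dy":0,"dz":1,"roll":0,"jaw":0.1}
    - {"dx":0,"dy":0,"dz":0.6,"roll":0,"jaw":0.1}
    - {"dx":0,"dy":0,"dz":0,"roll":0,"jaw":0.1}
    - {"dx":0,"dy":0,"dz":0,"roll":0,"jaw":0.1}

```text
time_s: 31.45
ee_pos: [0.5292, -0.217, 0.0604]
eef_rot: [-3.141, -0.0, 1.46]
force: [0.5, 0.4, -2.2]
grip_width: 0.048
grip_force: 15.0
```

send_rows:
  rows:
    - {"dx":0,"dy":0,"dz":0.6,"roll":0,"jaw":0.1}
    - {"dx":0,"dy":0,"dz":0,"roll":0,"jaw":0.1}
    - {"dx":0,"dy":0,"dz":0,"roll":0,"jaw":0.1}

```text
time_s: 31.7
ee_pos: [0.5293, -0.2171, 0.0602]
eef_rot: [3.141, 0.0, 1.46]
force: [-2.6, 0.4, 4.5]
grip_width: 0.0485
grip_force: 15.0
```

Contact. I'll release, rise, and back away toward -x so the cameras have a clear view.

send_rows:
  rows:
    - {"dx":0,"dy":0,"dz":0,"roll":0,"jaw":-0.2}
    - {"dx":0,"dy":0,"dz":0,"roll":0,"jaw":-0.5}
    - {"dx":0,"dy":0,"dz":0,"roll":0,"jaw":-0.5}
    - {"dx":0,"dy":0,"dz":0,"roll":0,"jaw":-0.5}
    - {"dx":0,"dy":0,"dz":-6,"roll":0,"jaw":-0.5}
    - {"dx":0,"dy":0,"dz":-15,"roll":0,"jaw":-0.5}
    - {"dx":0,"dy":0,"dz":-30,"roll":0,"jaw":-0.5}
    - {"dx":0,"dy":0,"dz":-30,"roll":0,"jaw":-0.5}
    - {"dx":0,"dy":0,"dz":-28,"roll":0,"jaw":-0.5}
    - {"dx":0,"dy":0,"dz":-25,"roll":0,"jaw":-0.5}
    - {"dx":0,"dy":0,"dz":0,"roll":0,"jaw":-0.5}

```text
time_s: 32.62
ee_pos: [0.5308, -0.2177, 0.1997]
eef_rot: [3.134, 0.003, 1.46]
force: [0.4, 0.8, 0.2]
grip_width: 0.0702
grip_force: 0.0
```

send_rows:
  rows:
    - {"dx":35,"dy":-8,"dz":0,"roll":0,"jaw":-0.5}
    - {"dx":35,"dy":-8,"dz":0,"roll":0,"jaw":-0.5}
    - {"dx":35,"dy":-8,"dz":0,"roll":0,"jaw":-0.5}
    - {"dx":35,"dy":-8,"dz":0,"roll":0,"jaw":-0.5}
    - {"dx":35,"dy":-8,"dz":0,"roll":0,"jaw":-0.5}
    - {"dx":35,"dy":-8,"dz":0,"roll":0,"jaw":-0.5}
    - {"dx":35,"dy":-8,"dz":0,"roll":0,"jaw":-0.5}
    - {"dx":35,"dy":-8,"dz":0,"roll":0,"jaw":-0.5}
    - {"dx":30,"dy":0,"dz":0,"roll":0,"jaw":-0.5}
    - {"dx":0,"dy":0,"dz":0,"roll":0,"jaw":-0.5}
    - {"dx":0,"dy":0,"dz":0,"roll":0,"jaw":-0.5}

```text
time_s: 33.53
ee_pos: [0.4997, 0.0993, 0.1936]
eef_rot: [-3.141, 0.0, 1.462]
force: [0.3, -0.2, -0.7]
grip_width: 0.0706
grip_force: 0.0
```

```bash
python3 top.py
python3 - <<'E'
from station import *
import cv2
cv2.imwrite("pics/s9.png",camera("scene")["frame"][:,:,::-1])
E
```

```text
red (0.096, 0.112) [ 0.5374 -0.1382  0.5372 -0.138   0.0232  0.1041] stand -44.7 119.6
red (0.12, 0.137) [ 0.6295 -0.1442  0.6296 -0.1438  0.0234  0.129 ] stand 47.5 123.9
yellow (0.096, 0.112) [ 0.5287 -0.2177  0.5287 -0.2174  0.0236  0.1041] stand -44.5 39.6
yellow (0.12, 0.137) [ 0.618  -0.2235  0.6175 -0.2232  0.0242  0.1288] stand 44.9 43.8
green (0.096, 0.112) [ 0.511  -0.3756  0.5119 -0.3756  0.023   0.104 ] stand -44.5 -119.3
green (0.12, 0.137) [ 0.5998 -0.383   0.5997 -0.3829  0.0229  0.1294] stand 44.6 -116.8
black (0.096, 0.112) [ 0.5189 -0.2975  0.519  -0.2971  0.0232  0.1042] stand -45.3 -40.8
black (0.12, 0.137) [ 0.6107 -0.3044  0.6098 -0.3054  0.0241  0.1289] stand 46.7 -37.4
```

View pics/s9.png

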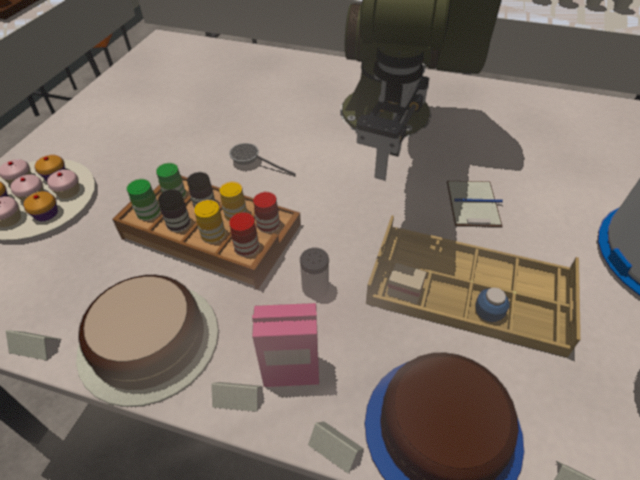

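Scene view: the front row reads green (168,175), black (200,187), yellow (232,198), red (265,210), each in front of its match. Everything is upright and the crate's front row is empty. The twins read about 3 mm off in stand y, so I'll do one direct check of bay centring from the image.

Run:
```python
from station import *
from h import *
a=np.radians(-6.6)
def f(P):
    d=P[...,:2]*1000-[568.5,-262];return d@[np.cos(a),np.sin(a)],d@[-np.sin(a),np.cos(a)],P[...,2]*1000
for n in("top0","scene0"):
    X,Y,Z=f(cloud(np.load(n+".npz")))
    for c in(-163,-80,0,80,163):
        v=Y[(Z>36)&(Z<44)&(X>-75)&(X<-15)&(abs(Y-c)<14)];print(n,c,len(v),np.percentile(v,[5,50,95]).round(1) if len(v) else "")
    v=X[(Z>36)&(Z<44)&(X<-80)&(abs(Y)<140)];print("front",np.percentile(v,[5,50,95]).round(1))
```

```text
top0 -163 96 [-168.3 -161.8 -156.4]
top0 -80 49 [-82.3 -79.5 -76.6]
top0 0 49 [-2.2  0.7  3.3]
top0 80 42 [77.6 80.5 83.1]
top0 163 97 [158.1 163.8 168.9]
front [-98.9 -95.1 -84.9]
scene0 -163 67 [-167.2 -161.2 -155.2]
scene0 -80 32 [-81.9 -79.1 -75.9]
scene0 0 24 [-1.5  1.2  4.5]
scene0 80 18 [78.1 81.3 83.6]
scene0 163 93 [158.1 163.5 169.3]
front [-548.3  -93.3  -85.3]
```

The battens sit within 1 mm of my frame, so all four jars are centred to about 1 mm. I'll hand in now.

```bash
python3 -c "
from station import *
print(hand_in())"
```

```text
the job is handed in; nothing more can be done
None
```

All four jars now stand upright in the stand's front row, each centred to within about 2 mm in the bay in front of its match. The twins did not shift, the whole run took about 34 s of robot time, and the job is handed in (no verdict was returned).

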